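Prove the stop button, then key the bench control on and hold it

TASK

Check the welding bench's control box: push its mushroom stop button down and let go so that it stays latched down by itself, then twist the button clockwise so that it springs back up. Then take the flat-headed key (not the T-bar one) from the wooden block, work its blade past the stiff pins fully home into the key switch, only then turn it a quarter turn clockwise to its stop, and finish while still gripping the key and holding it turned against the return spring. Leave everything else where it is.

Things in the scene. Friction and masses are not known exactly. Their poses are not given: they have to be found in the camera images.
- control_box: Fixed grey steel box on the bench, 110 (x) x 240 (y) x 70 (z) mm, origin at the centre of its underside. On its flat top: the key switch, centred 60 mm to its -y side, and the mushroom stop button, centred 60 mm to its +y side. It does not move.
- stop_press (a joint): How far the mushroom stop button is pushed down, m: 0 up, 0.0115 bottomed. Pushed down beyond about 0.0095 (a spring of 3 N at the top to 7 N at the bottom, and a light catch) it latches by itself and rests at about 0.008 when let go.
- stop_turn (a joint): Rotation of the mushroom head, rad: 0 at rest, grows clockwise seen from above, stop at 1.0. Springs back to near 0 when let go. While latched down, turning it past about 0.7 frees the catch and it springs up.
- stop_top (a point): Centre of the top of the black mushroom head, which moves with it. Head: round, 40 mm diameter, 19 mm thick, slightly domed; its top is 41 mm above the box top when up, about 33 mm when latched. Beneath it is a collar of 30 mm diameter and 10 mm height, standing on the box.
- lock_turn (a joint): Rotation of the key switch barrel (24 x 24 mm brass in a level steel ring of 54 mm outer diameter), rad: 0 at rest, grows clockwise seen from above, stop at 1.57. A spring turns it back when let go (about 0.15 N m at the stop). The key has about 0.15 rad of turning play in it and fits either way round.
- lock_mouth (a point): Centre of the key slot's mouth on top of the barrel, 7 mm above the box top; turns with the barrel. z up, x along the slot's long side. Slot 15.6 mm along x, 5.2 mm along y, 32 mm deep, vertical. Two sprung, sticky pins stand into its short ends at 9 and 18 mm depth; passing each takes about 4 to 9 N.
- key: The key to use, about 60 g: black flat head 30 mm wide (x), 10 mm thick (y), from z = 8 to 42 mm; steel neck 18 x 8 mm, z = 0 to 8; blade 14 mm (x) x 4 mm (y), z = -28 to 0, tip corners rounded. Origin at the neck's underside (the shoulder) on the axis, z up. It stands blade down in a slot of the wooden block, shoulder on the block. Fully home in the lock, its shoulder meets the barrel.
- spare_key: Another key, not to be moved: same blade and neck, but with a round steel stem and a T-bar 46 mm long (x), 10 mm diameter, at z = 34 mm. Stands in the other slot of the block.
- key_block: Fixed wooden block 50 (x) x 130 (y) x 45 (z) mm, origin at the centre of its underside. Two slots in its top, at y = -35 and +35 mm, 17 mm along y and 7.2 mm along x, 34 mm deep.
- spanner: Loose steel spanner 170 mm long lying on the bench beyond the work; a bystander. Origin at its underside, x along it.
- tin: Loose open steel tin 80 x 110 x 35 mm, a bystander. Origin at the centre of its underside.
- packer: Loose wooden packing block 50 x 50 x 40 mm, a bystander. Origin at the centre of its underside.
There are look-alikes about, which are no part of the job. Of the things that look like the key, the larger one is meant.

How it is judged (in metres and radians):
On the way, in this order (a step that is already met when the one before it is completed fails the run):
1. the stop button is latched down and stays down untouched (value of joint stop_press above 0.0065 m and contact force between the fingers and control_box below 0.3 N), for 0.2 s.
2. the stop button has been released and is up again (value of joint stop_press below 0.002 m), for 0.1 s.
3. the key is fully home in the switch, not yet turned (horizontal distance between key and lock_mouth below 0.004 m and z of key in the frame of lock_mouth below 0.0035 m and angle between key's own z axis and vertical below 0.12 rad and angle between the x axis of key and the x axis of lock_mouth, either way round below 0.3 rad and value of joint lock_turn below 0.35 rad), for 0.1 s.
At the end, for the whole second after the job is handed in: Key home in the switch (shoulder within 3.5 mm of the barrel, 4 mm of its axis, upright within 0.12 rad), barrel held over 1.3 rad clockwise, key gripped (over 1 N), stop button up (within 2 mm), T-bar key within 20 mm and bystanders within 30 mm of their starts (horizontal distance between key and lock_mouth below 0.004 m and z of key in the frame of lock_mouth below 0.0035 m and angle between key's own z axis and vertical below 0.12 rad and angle between the x axis of key and the x axis of lock_mouth, either way round below 0.3 rad and value of joint lock_turn above 1.3 rad and contact force between the fingers and key above 1 N and value of joint stop_press below 0.002 m and distance of spare_key from where it was at the start of the episode below 0.02 m and distance of each of spanner, tin, packer from where it was at the start of the episode below 0.03 m); the arm keeps its last pose, push and grip.
It fails at once if the T-bar key is moved (distance of spare_key from where it was at the start of the episode above 0.02 m).
It fails at once if a bystander is shoved away (distance of any of spanner, tin, packer from where it was at the start of the episode above 0.03 m).
It also fails if it takes over 67 s, if anything falls off the work surface, if the arm or the gripper's body presses on something with over 40 N, if the wrist force passes 120 N, or if a joint passes its speed limit or range.

ROBOT

A 6-joint arm with a two-finger parallel gripper is mounted at the origin on the work surface. World frame = base frame: x ahead of the robot, y to its left, z up, the work surface at z = 0. Lengths are in mm, angles in rad, forces in N, time in s.
With the tool pointing down it reaches from about 325 to 775 mm from the base axis. Payload 5.5 kg.
Tool frame: the origin (TCP) lies between the finger pads; the fingertips stand 19 mm ahead of it and the grasp point (between the pads) is the TCP; z points along the fingers, y is the line along which they close (so a half turn about z gives the same grasp; the last joint's range is limited). The gripper opens to 85 mm and grips with 20 to 120 N. Pads are 22 mm wide; open, the fingers measure 114 mm over their backs; the gripper's body (76 mm by 85 mm) begins 54 mm behind the grasp point. The pads swing forward as they close: fully open they stand 13 mm farther back than shut.
Start: joints at [-1.342, 0.091, 1.231, -0, 1.82, -0.057], TCP at [169.154, -575.676, 250.275] pointing down, gripper open.
Joint ranges: [-2.87, 2.87], [-0.86, 2.18], [0.17, 2.46], [-1.51, 4.65], [0.06, 2.69], [-2.65, 2.65]. Speed limits (rad/s): [2.57, 2.57, 3.01, 3.14, 3.14, 3.14].

INTERFACE

Orientations are given as a unit quaternion [w, x, y, z].
In Python, from station import arm gives the robot as it stands. The module is installed in compiled form; this text tells all that it offers.
- The arm moves only by the tool servo_tool, never from a script. Its argument "increments" is a list of rows, each a list of 3 entries, a list of its own where there are three numbers: the shift along the tool's x, y, z in mm, then the turn, a rotation vector about the tool's x, y, z in rad, then the gripper's target within -1 to 1 (shut at 1, half-way at 0, fully open at -1). A call has 1 to 20 rows; each row shifts and turns the commanded pose from where the row before left it, along the tool's axes as they then stand; what a row does not reach is not made up. A row lasts 1/10 s, in which the tool goes at most 50 mm and 8.59 degrees, less where a joint would pass 70% of its speed; a pose out of reach is approached as far as the arm can. A call with a gripper value outside its range is refused whole. The fingers move at their own pace and stop on an object; the grip force is fixed at half the most. Time passes only in rows, so rows that do not move let the fingers close. It gives the time, the measured TCP pose, the force, the opening and the grip force at its end, in the units of the state.
- arm.state(): the state, without advancing time (a new reading comes with each control period).
- arm.camera(name): name is "scene" or "side" or "wrist"; returns the picture (480x640x3 uint8, red, green, blue); there is no depth.
- arm.camera_model(name): a dict with "fovy" (degrees; the focal length in pixels is half the picture's height over the tangent of half this angle, whatever the lens; pixels are square), "cx", "cy" (the principal point, pixels), "eye" and "orientation" of the camera in the world. Camera axes: x right, y down, z forward; pixel columns grow to the right and rows downward; lengths in mm; the calibration is good to about 2 mm. The wrist camera is an equidistant fisheye: a pixel r from the principal point sees the ray r / f radians off the axis. A picture is of the moment at which its call begins: read the wrist's pose just before it. camera_model takes no time and is no camera call; for the wrist camera it gives the pose at the moment of the call.
- arm.hand_in(): hands the job in; it is judged then, once.
The state is a dict: "time": time; "joints": joint angles; "joint_velocities": joint speeds; "joint_efforts": joint torques, N m; "position": TCP position; "eef_rot": TCP orientation; "wrist_force": force on the tool from outside, world axes, zero at the start; "moment": the same for the moment, N m; "finger_gap": finger opening in mm; "gripper_force": force on a finger pad.
Only numpy, scipy, OpenCV 4.12 (cv2) and the standard library are available. Lean on these libraries where they do the work, as an engineer would, in place of code of your own. Each camera call takes 0.05 s, during which the arm holds its last target. There are 200 camera calls.

## Working session

There is one attempt and no reset: what is moved stays moved. The work goes in short steps, Python scripts to look and compute and a tool call to move; the robot and the scene stay as the last step left them, time stands still between calls to the robot, and variables do not carry over. Pictures are saved under pics/ and viewed, at most 10 in all, crops included, and the job is handed in when it is done.

Besides the shell and the picture viewer there is one more tool, called after ">>>" as name(argument=value, ...) on one line, values as JSON. servo_tool: Moves the arm, as the interface text tells. Its arguments: {"type":"object","properties":{"increments":{"type":"array"}},"required":["increments"]}

```bash
mkdir -p pics; cat > h.py <<'E'
from station import arm
import numpy as np, cv2
from scipy.spatial.transform import Rotation as R
def snap(n,f):
    m=arm.camera_model(n); im=arm.camera(n); cv2.imwrite('pics/'+f,im[:,:,::-1]); return m,im
def rot(q): return R.from_quat([q[1],q[2],q[3],q[0]]).as_matrix()
def ray(m,u,v,fish=False):
    f=240/np.tan(np.radians(m['fovy'])/2); x=np.array([(u-m['cx'])/f,(v-m['cy'])/f])
    if fish:
        r=np.hypot(*x); d=np.array([*(x/r*np.sin(r) if r>0 else x),np.cos(r)])
    else: d=np.array([*x,1.])
    return np.array(m['eye']),rot(m['orientation'])@d
def onz(m,u,v,z,fish=False):
    e,d=ray(m,u,v,fish); return e+d*(z-e[2])/d[2]
def proj(m,p,fish=False):
    f=240/np.tan(np.radians(m['fovy'])/2); c=rot(m['orientation']).T@(np.array(p)-m['eye'])
    if fish:
        r=np.hypot(c[0],c[1]); a=np.arctan2(r,c[2]); return m['cx']+f*a*c[0]/r, m['cy']+f*a*c[1]/r
    return m['cx']+f*c[0]/c[2], m['cy']+f*c[1]/c[2]
E
python3 - <<'E'
from h import *
for n in('scene','side','wrist'):
    m,_=snap(n,n+'0.png'); print(n,m)
print(arm.state())
E
```

```text
scene {'fovy': 55.252186856207835, 'cx': 317.18947634069553, 'cy': 237.14485631184974, 'eye': array([ 876.22196481, -299.08812295,  744.3206314 ]), 'orientation': array([-0.26169775,  0.90685574,  0.31640674, -0.0949407 ])}
side {'fovy': 54.973409538779975, 'cx': 314.422858709797, 'cy': 238.4754352026706, 'eye': array([ 342.24783349, -453.52717406,  642.75206832]), 'orientation': array([-0.36626372,  0.89144544, -0.24486929,  0.10590065])}
wrist {'fovy': 65.70646984690485, 'cx': 327.3730063337572, 'cy': 237.1443216368031, 'eye': array([ 241.81482776, -554.44286939,  373.89590841]), 'orientation': array([ 0.11814385,  0.79133768, -0.59318253, -0.08922547])}
{'time': 0.15, 'joints': array([-1.34172367e+00,  9.17009459e-02,  1.23164275e+00, -7.85333856e-06,
        1.81979423e+00, -5.66611506e-02]), 'joint_velocities': array([ 0.0006404 , -0.00195922, -0.00327028, -0.00084661, -0.00036681,
       -0.00137352]), 'joint_efforts': array([ 3.09774296e-04, -4.59371746e+01, -4.18526924e+01, -2.49096274e-04,
        9.57681070e-03,  3.48195456e-06]), 'position': array([ 169.09183022, -575.48143939,  249.38268139]), 'eef_rot': array([-7.69441147e-04,  9.89811713e-01,  1.42380391e-01, -7.03155550e-05]), 'wrist_force': array([-0.3998903 , -0.79214051, -0.05547142]), 'moment': array([0.02450067, 0.02331712, 0.0123745 ]), 'gripper_force': 0.0, 'finger_gap': 85.24289320253715}
```

View pics/scene0.png

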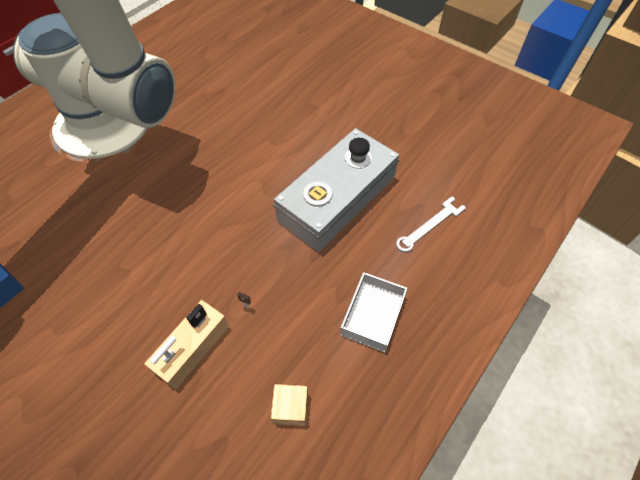

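View pics/side0.png

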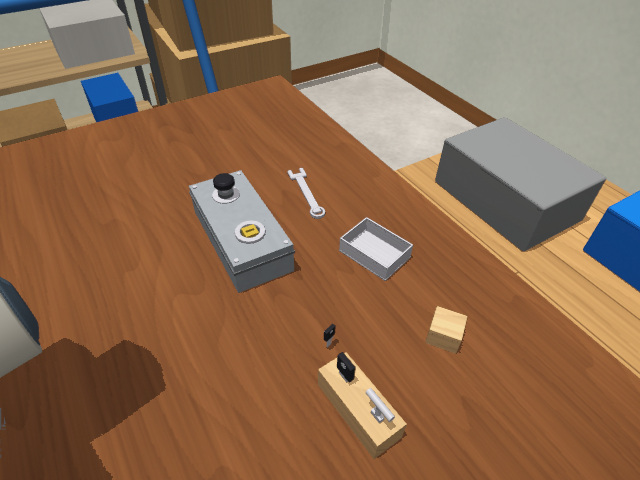

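The scene view shows the box, with the button at about (359,148) and the key switch at (318,194). Three things could be taken for the key:
- The flat black-headed key in the block, at (197,315).
- The T-bar key, at (165,352).
- A small flat look-alike standing on the bench, at (244,298).

The description fits the one in the block at (197,315). I'll check it in a close crop.

```bash
python3 - <<'E'
import cv2,numpy as np
s=cv2.imread('pics/scene0.png');d=cv2.imread('pics/side0.png')
def t(i,x,y):
    c=cv2.resize(i[y:y+100,x:x+133],(399,300),interpolation=cv2.INTER_CUBIC)
    for k in range(0,133,20): cv2.putText(c,str(x+k),(3*k,8),0,.3,(0,0,255)); cv2.line(c,(3*k,8),(3*k,14),(0,0,255))
    for k in range(0,100,20): cv2.putText(c,str(y+k),(0,3*k+4),0,.3,(0,0,255))
    return c
cv2.imwrite('pics/c1.png',np.vstack([np.hstack([t(s,272,128),t(s,137,290)]),np.hstack([t(d,180,165),t(d,300,320)])]))
E
```

```text
(no output)
```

View pics/c1.png

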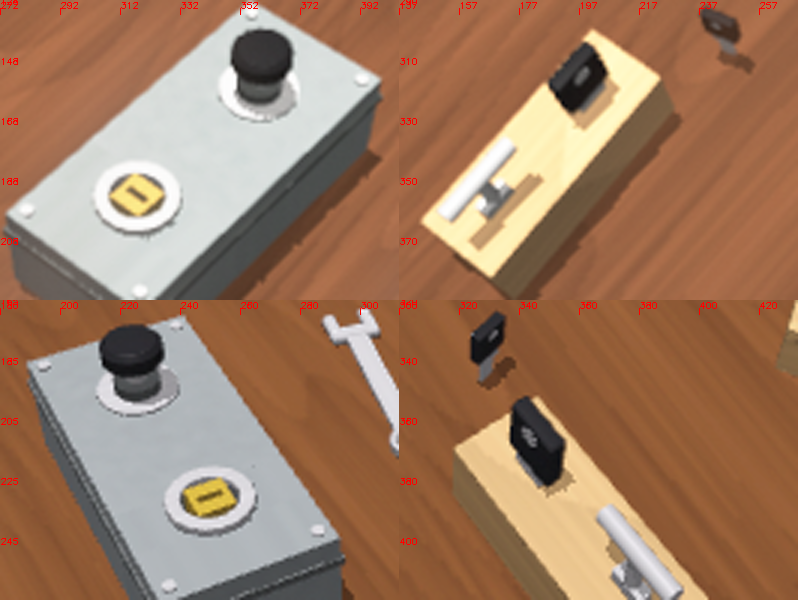

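```bash
python3 - <<'E'
from h import *
M={n:arm.camera_model(n) for n in('scene','side')}
def S(x,y,o): return o[0]+x/3-.3,o[1]+y/3-.3
A=(272,128);B=(137,290);C=(180,165);D=(300,320)
sc=[onz(M['scene'],*S(*p,A),70) for p in[(251,15),(362,79),(140,291),(27,210)]]
sd=[onz(M['side'],*S(*p,C),70) for p in[(42,66),(178,24),(318,230),(169,286)]]
def rep(q):
    q=np.array(q)[:,:2]; print(q.round(1).tolist(),q.mean(0).round(1)); ax=(q[0]+q[1]-q[2]-q[3]); print('yaw of +y axis',np.degrees(np.arctan2(ax[1],ax[0])))
rep(sc);rep(sd)
print('lock',onz(M['scene'],*S(137,195,A),77),onz(M['side'],*S(209,196,C),77))
for a,m,o,z in[(((129,191),(146,200)),'scene',A,77),(((197,199),(221,194)),'side',C,77)]:
    p,q=[onz(M[m],*S(*x,o),z) for x in a]; e=q-p; print('slot dir',np.degrees(np.arctan2(e[1],e[0])),np.linalg.norm(e))
print('button base',onz(M['scene'],*S(259,86,A),70),onz(M['side'],*S(138,85,C),70))
print('head',onz(M['scene'],*S(262,46,A),110),onz(M['side'],*S(133,45,C),110))
q=[onz(M['scene'],*S(*p,B),45) for p in[(193,30),(260,77),(93,277),(22,220)]]; rep(q)
# pixel end corners side
print(onz(M['side'],*S(55,150,D),45),onz(M['side'],*S(139,96,D),45))
for n,o,l in(('scene',B,[(181,43),(208,65),(152,86),(176,112)]),('side',D,[(113,102),(133,98),(164,140)])):
    print('keytop?',[onz(M[n],*S(*p,o),87).round(1).tolist() for p in l])
E
```

```text
[[510.9, 276.2], [602.0, 274.2], [592.0, 53.4], [500.3, 57.3]] [551.3 165.3]
yaw of +y axis 87.3244847854389
[[508.9, 274.7], [604.3, 271.3], [592.9, 51.1], [500.6, 54.6]] [551.6 162.9]
yaw of +y axis 87.44287250298233
lock [549.53305767 103.94437442  77.        ] [548.04841594 101.80333764  77.        ]
slot dir 4.654213409971987 12.522970286020044
slot dir -13.275304431143018 14.288057872281568
button base [552.69315832 227.57335043  70.        ] [555.22175771 225.13362809  70.        ]
head [553.79191507 224.57463078 110.        ] [553.0736458  215.15783315 110.        ]
[[521.8, -172.2], [570.8, -169.0], [581.1, -297.8], [530.5, -301.1]] [ 551. -235.]
yaw of +y axis 94.20694584925363
[ 521.47982744 -175.52504454   45.        ] [ 571.98093611 -171.64558617   45.        ]
keytop? [[543.6, -188.9, 87.0], [563.5, -188.7, 87.0], [549.4, -214.5, 87.0], [569.3, -216.6, 87.0]]
keytop? [[544.0, -188.0, 87.0], [552.9, -190.9, 87.0], [553.1, -215.6, 87.0]]
```

>>> servo_tool(increments=[[[0, 0, 0], [0, 0, -0.143], 1], [[0, 0, 0], [0, 0, -0.143], 1], [[0, 0, 0], [0, 0, -0.143], 1], [[0, 0, 0], [0, 0, -0.143], 1], [[0, 0, 0], [0, 0, -0.143], 1], [[0, 0, 0], [0, 0, -0.143], 1], [[0, 0, 0], [0, 0, -0.143], 1], [[0, 0, 0], [0, 0, -0.143], 1], [[0, 0, 0], [0, 0, -0.143], 1], [[0, 0, 0], [0, 0, 0], 1]])

```text
time: 1.15
position: [169.1, -575.6, 249.8]
eef_rot: [-0.0, 0.706, 0.708, 0.0]
wrist_force: [-0.3, -0.1, -0.2]
finger_gap: -0.3
gripper_force: 0.0
```

>>> servo_tool(increments=[[[40, 19.2, 0], [0, 0, 0], 1], [[40, 19.2, 0], [0, 0, 0], 1], [[40, 19.2, 0], [0, 0, 0], 1], [[40, 19.2, 0], [0, 0, 0], 1], [[40, 19.2, 0], [0, 0, 0], 1], [[40, 19.2, 0], [0, 0, 0], 1], [[40, 19.2, 0], [0, 0, 0], 1], [[40, 19.2, 0], [0, 0, 0], 1], [[40, 19.2, 0], [0, 0, 0], 1], [[40, 19.2, 0], [0, 0, 0], 1], [[40, 19.2, 0], [0, 0, 0], 1], [[40, 19.2, 0], [0, 0, 0], 1], [[40, 19.2, 0], [0, 0, 0], 1], [[40, 19.2, 0], [0, 0, 0], 1], [[40, 19.2, 0], [0, 0, 0], 1], [[40, 19.2, 0], [0, 0, 0], 1], [[40, 19.2, 0], [0, 0, 0], 1], [[40, 19.2, 0], [0, 0, 0], 1], [[40, 19.2, 0], [0, 0, 0], 1], [[0, 0, 0], [0, 0, 0], 1]])

```text
time: 3.15
position: [533.1, 189.3, 247.7]
eef_rot: [-0.001, 0.706, 0.708, -0.001]
wrist_force: [-1.7, -1.0, 0.1]
finger_gap: 0.3
gripper_force: 0.0
```

```bash
python3 - <<'E'
from h import *
m,_=snap('wrist','w1.png'); s=arm.state(); print(s['position'],s['joints'],s['eef_rot'])
for p in[(554.2,224,111),(548.8,104,77)]: print(proj(m,p,True))
E
```

```text
[532.56721099 187.16099915 248.41001678] [ 2.77583043e-01 -2.45084443e-03  1.33028462e+00  1.79861167e-04
  1.81694997e+00  2.75937161e-01] [-0.00085322  0.70650832  0.70770293 -0.00135107]
(np.float64(356.5527599799498), np.float64(183.38065792903495))
(np.float64(344.45669366631626), np.float64(311.2719823809195))
```

View pics/w1.png

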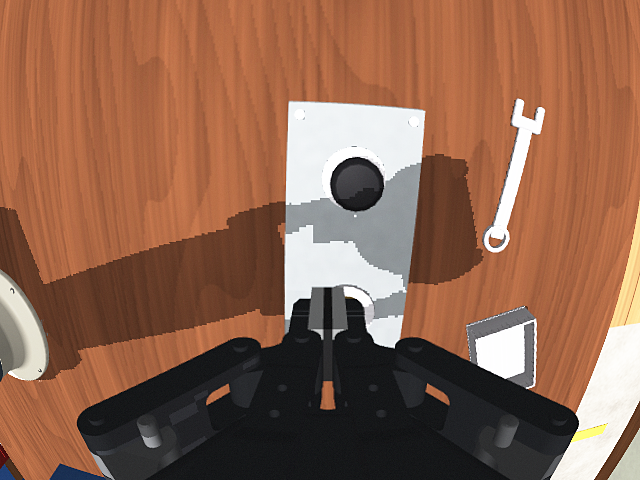

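The wrist view shows the mushroom head at (356,183), within a pixel of the prediction. The key switch is partly hidden behind the fingers at (352,303). I'll move over the button and press.

>>> servo_tool(increments=[[[9.2, 5.4, 20], [0, 0, 0], 1], [[9.2, 5.4, 25], [0, 0, 0], 1], [[9.2, 5.4, 30], [0, 0, 0], 1], [[9.2, 5.4, 20], [0, 0, 0], 1], [[0, 0, 13], [0, 0, 0], 1], [[0, 0, 0], [0, 0, 0], 1], [[0, 0, 0], [0, 0, 0], 1]])

```text
time: 3.9
position: [554.1, 221.1, 143.4]
eef_rot: [0.0, 0.707, 0.707, 0.0]
wrist_force: [0.3, -0.2, 0.5]
finger_gap: 0.3
gripper_force: 0.0
```

>>> servo_tool(increments=[[[0, 0, 3], [0, 0, 0], 1], [[0, 0, 4], [0, 0, 0], 1], [[0, 0, 4], [0, 0, 0], 1], [[0, 0, 4], [0, 0, 0], 1], [[0, 0, 4], [0, 0, 0], 1], [[0, 0, 2], [0, 0, 0], 1], [[0, 0, 0], [0, 0, 0], 1]])

```text
time: 4.6
position: [554.2, 221.9, 122.2]
eef_rot: [0.0, 0.706, 0.708, 0.001]
wrist_force: [-0.7, -0.7, 4.9]
finger_gap: -0.1
gripper_force: 2.3
```

Contact made. I'll push further in small steps.

>>> servo_tool(increments=[[[0, 0, 1.5], [0, 0, 0], 1], [[0, 0, 1.5], [0, 0, 0], 1], [[0, 0, 1], [0, 0, 0], 1], [[0, 0, 0], [0, 0, 0], 1], [[0, 0, 0], [0, 0, 0], 1]])

```text
time: 5.1
position: [554.3, 221.9, 118.3]
eef_rot: [0.0, 0.706, 0.708, 0.001]
wrist_force: [-1.7, -1.7, 6.9]
finger_gap: 0.2
gripper_force: 3.5
```

>>> servo_tool(increments=[[[0, 0, 1], [0, 0, 0], 1], [[0, 0, 0.7], [0, 0, 0], 1], [[0, 0, 0], [0, 0, 0], 1], [[0, 0, 0], [0, 0, 0], 1]])

```text
time: 5.5
position: [554.5, 222.0, 118.2]
eef_rot: [0.001, 0.706, 0.708, 0.001]
wrist_force: [-4.3, -2.7, 12.8]
finger_gap: 0.1
gripper_force: 6.3
```

It has bottomed out: the force rose with no further travel. I'll retreat, open the gripper, and check that it latched.

>>> servo_tool(increments=[[[0, 0, -5], [0, 0, 0], 1], [[0, 0, -15], [0, 0, 0], 1], [[0, 0, -25], [0, 0, 0], 0.5], [[0, 0, -10], [0, 0, 0], -0.5], [[0, 0, 0], [0, 0, 0], -0.5], [[0, 0, 0], [0, 0, 0], -0.5], [[0, 0, 0], [0, 0, 0], -0.5], [[0, 0, 0], [0, 0, 0], -0.5]])

```text
time: 6.3
position: [553.5, 221.7, 169.1]
eef_rot: [-0.001, 0.706, 0.708, -0.001]
wrist_force: [-0.9, 0.8, -0.1]
finger_gap: 63.8
gripper_force: 0.0
```

```bash
python3 - <<'E'
from h import *
m,w=snap('wrist','w2.png'); ms,s=snap('side','s2.png'); st=arm.state(); print(st['position'],st['finger_gap'])
for z in(111,103): print(proj(m,(554.2,224,z),True),proj(ms,(554.2,224,z)))
cv2.imwrite('pics/c2.png',np.hstack([cv2.resize(w,(533,400)),cv2.resize(s[130:230,170:236],(264,400),interpolation=2)])[:,:,::-1])
E
```

```text
[553.65532688 221.80344941 169.60184155] 63.95584867821455
(np.float64(327.21736148713), np.float64(266.8815429879118)) (np.float64(222.649722444902), np.float64(176.55565740098373))
(np.float64(327.2593699348212), np.float64(261.4981369678052)) (np.float64(223.20942936176743), np.float64(179.95662769859686))
```

View pics/c2.png

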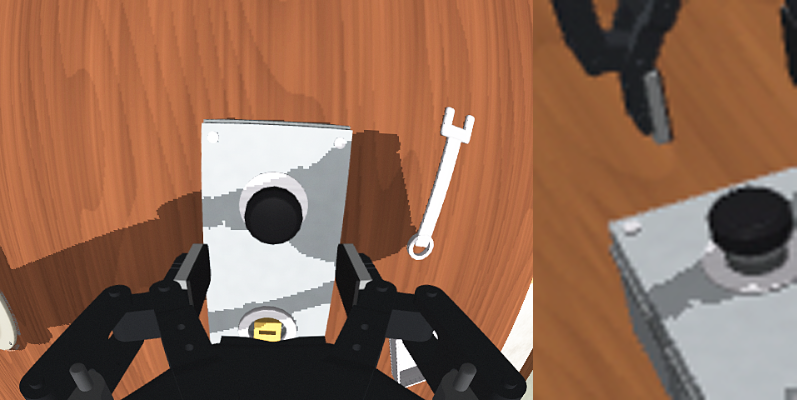

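The crop's side inset shows the head about 4 px lower than before, so it is latched. The wrist view has the head centred at about (328,257) full-size. I'll descend around it and grip.

>>> servo_tool(increments=[[[2, 0.5, 20], [0, 0, 0], -0.5], [[0, 0, 20], [0, 0, 0], -0.5], [[0, 0, 20], [0, 0, 0], -0.5], [[0, 0, 12], [0, 0, 0], -0.5], [[0, 0, 4], [0, 0, 0], -0.5], [[0, 0, 0], [0, 0, 0], 0.2], [[0, 0, 0], [0, 0, 0], 0.4], [[0, 0, 0], [0, 0, 0], 0.4], [[0, 0, 0], [0, 0, 0], 0.4], [[0, 0, 0], [0, 0, 0], 0.4]])

```text
time: 7.4
position: [554.1, 224.1, 96.2]
eef_rot: [-0.0, 0.706, 0.708, 0.0]
wrist_force: [-4.5, -0.4, 1.6]
finger_gap: 37.2
gripper_force: 59.8
```

>>> servo_tool(increments=[[[0, 0, 0], [0, 0, 0.1], 0.4], [[0, 0, 0], [0, 0, 0.1], 0.4], [[0, 0, 0], [0, 0, 0.1], 0.4], [[0, 0, 0], [0, 0, 0.1], 0.4], [[0, 0, 0], [0, 0, 0.1], 0.4], [[0, 0, 0], [0, 0, 0.1], 0.4], [[0, 0, 0], [0, 0, 0.1], 0.4], [[0, 0, 0], [0, 0, 0.1], 0.4], [[0, 0, 0], [0, 0, 0.1], 0.4], [[0, 0, 0], [0, 0, 0], 0.4]])

```text
time: 8.4
position: [555.2, 223.4, 97.1]
eef_rot: [0.001, 0.944, 0.33, 0.001]
wrist_force: [-2.1, -3.5, 5.7]
finger_gap: 37.6
gripper_force: 60.1
```

>>> servo_tool(increments=[[[0, 0, -2], [0, 0, 0], 0.4], [[0, 0, -2], [0, 0, 0], 0.4], [[0, 0, -2], [0, 0, 0], 0.4], [[0, 0, -1.5], [0, 0, 0], 0.4], [[0, 0, 0], [0, 0, 0], 0.4], [[0, 0, 0], [0, 0, 0], 0.4]])

```text
time: 9.0
position: [555.1, 223.4, 102.4]
eef_rot: [0.001, 0.944, 0.33, 0.001]
wrist_force: [1.7, -4.1, 3.6]
finger_gap: 37.7
gripper_force: 60.0
```

>>> servo_tool(increments=[[[0, 0, 0], [0, 0, 0], -0.5], [[0, 0, 0], [0, 0, 0], -0.5], [[0, 0, 0], [0, 0, 0], -0.5], [[0, 0, -10], [0, 0, 0], -0.5], [[0, 0, -20], [0, 0, 0], -0.5], [[0, 0, -30], [0, 0, 0], -0.5], [[0, 0, -40], [0, 0, -0.15], -0.5], [[0, 0, -40], [0, 0, -0.15], -0.5], [[0, 0, 0], [0, 0, -0.15], -0.5], [[0, 0, 0], [0, 0, -0.15], -0.5], [[0, 0, 0], [0, 0, -0.15], -0.5], [[0, 0, 0], [0, 0, -0.15], -0.5], [[0, 0, 0], [0, 0, -0.07], -0.5], [[0, 0, 0], [0, 0, 0], -0.5]])

```text
time: 10.4
position: [554.4, 224.1, 242.8]
eef_rot: [0.0, 0.681, 0.732, 0.0]
wrist_force: [0.6, -0.4, 0.1]
finger_gap: 63.8
gripper_force: 0.0
```

```bash
python3 - <<'E'
from h import *
ms,s=snap('side','s3.png'); st=arm.state(); print(st['position'],st['eef_rot'],st['finger_gap'],st['joints'])
b=cv2.imread('pics/side0.png'); c=cv2.imread('pics/s2.png')
def dark(i): 
    g=i[160:200,205:245].max(2); ys,xs=np.nonzero(g<50); return ys.mean()+160,xs.mean()+205
print(dark(b),dark(c),dark(s))
E
```

```text
[554.42120762 224.09404636 242.73905559] [4.16215960e-05 6.81724413e-01 7.31608976e-01 3.59634527e-04] 64.07138527992407 [3.27085926e-01 8.35796100e-02 1.25198081e+00 2.75008731e-04
 1.80535937e+00 2.56587866e-01]
(np.float64(182.7171717171717), np.float64(223.72727272727272)) (np.float64(184.993006993007), np.float64(224.03496503496504)) (np.float64(181.7173144876325), np.float64(223.3427561837456))
```

The head is back up: its centroid is at row 181.7, against 185.0 when latched. Next I'll go to the key block.

>>> servo_tool(increments=[[[-38.5, -3, 0], [0, 0, 0], -0.5], [[-38.5, -3, 0], [0, 0, 0], -0.5], [[-38.5, -3, 0], [0, 0, 0], -0.5], [[-38.5, -3, 0], [0, 0, 0], -0.5], [[-38.5, -3, 0], [0, 0, 0], -0.5], [[-38.5, -3, 0], [0, 0, 0], -0.5], [[-38.5, -3, 0], [0, 0, 0], -0.5], [[-38.5, -3, 0], [0, 0, 0], -0.5], [[-38.5, -3, 0], [0, 0, 0], -0.5], [[-38.5, -3, 0], [0, 0, 0], -0.5], [[-38.5, -3, 0], [0, 0, 0], -0.5], [[-38.5, -3, 0], [0, 0, 0], -0.5], [[0, 0, 20], [0, 0, 0], -0.5], [[0, 0, 20], [0, 0, 0], -0.5], [[0, 0, 0], [0, 0, 0], -0.5], [[0, 0, 0], [0, 0, 0], -0.5]])

```text
time: 12.05
position: [551.7, -239.3, 202.3]
eef_rot: [-0.0, 0.682, 0.732, -0.0]
wrist_force: [0.2, -0.2, 0.6]
finger_gap: 64.3
gripper_force: 0.0
```

```bash
python3 - <<'E'
from h import *
m,w=snap('wrist','w4.png'); s=arm.state(); print(s['position'],s['eef_rot'])
import json; json.dump({k:np.array(v).tolist() for k,v in m.items()},open('w4.json','w'))
u,v=proj(m,(548.5,-201,87),True); print(u,v)
x0,y0=int(u)-100,int(v)-75
c=cv2.resize(w[y0:y0+150,x0:x0+200],(800,600),interpolation=2)[:,:,::-1].copy(); print(x0,y0)
cv2.imwrite('pics/c4.png',c)
E
```

```text
[ 552.07876918 -239.31312249  203.32868712] [5.86948613e-04 6.81343486e-01 7.31963567e-01 2.15235772e-04]
325.2550257316385 182.39406194492238
225 107
```

View pics/c4.png

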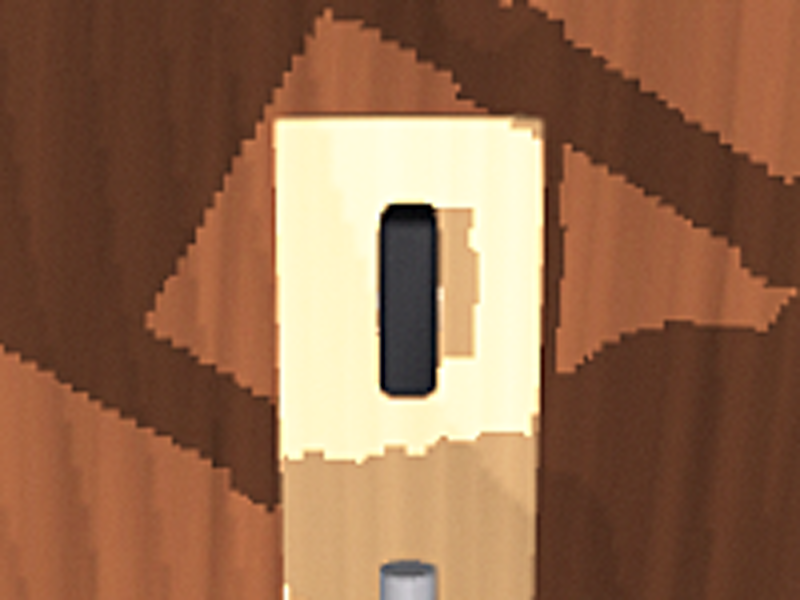

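The crop shows the flat head's top centred at crop (408,307), which is full-picture (327,183.8). It is aligned with the tool, and the T-bar's end is at the bottom, at (408,570).

```bash
python3 - <<'E'
from h import *
import json
m=json.load(open('w4.json'))
for p in[(408,220),(408,307),(408,395),(408,565)]: print(onz(m,225+p[0]/4,107+p[1]/4,87,True).round(1))
print(onz(arm.camera_model('scene'),244,298,40).round(1),onz(arm.camera_model('side'),331,331,40).round(1))
E
```

```text
[ 548.7 -187.6   87. ]
[ 549.7 -201.8   87. ]
[ 550.7 -216.5   87. ]
[ 552.8 -246.    87. ]
[ 573.7 -124.3   40. ] [ 574.  -127.5   40. ]
```

>>> servo_tool(increments=[[[12.4, 0, 20], [0, 0, 0], -0.5], [[12.5, 0.1, 20], [0, 0, 0], -0.5], [[12.5, 0.1, 20], [0, 0, 0], -0.5], [[0, 0, 20], [0, 0, 0], -0.5], [[0, 0, 20], [0, 0, 0], -0.5], [[0, 0, 20], [0, 0, 0], -0.5], [[0, 0, 10], [0, 0, 0], -0.5], [[0, 0, 4], [0, 0, 0], -0.5], [[0, 0, 0], [0, 0, 0], -0.5], [[0, 0, 0], [0, 0, 0], -0.5]])

```text
time: 13.1
position: [550.0, -202.4, 69.6]
eef_rot: [0.001, 0.681, 0.732, 0.0]
wrist_force: [0.0, -0.9, -0.5]
finger_gap: 63.9
gripper_force: 0.0
```

>>> servo_tool(increments=[[[0, 0, 0], [0, 0, 0], 0.3], [[0, 0, 0], [0, 0, 0], 0.6], [[0, 0, 0], [0, 0, 0], 1], [[0, 0, 0], [0, 0, 0], 1], [[0, 0, 0], [0, 0, 0], 1], [[0, 0, 0], [0, 0, 0], 1], [[0, 0, 0], [0, 0, 0], 1]])

```text
time: 13.8
position: [549.4, -202.2, 68.4]
eef_rot: [0.0, 0.681, 0.732, 0.0]
wrist_force: [-1.2, -0.4, 2.5]
finger_gap: 9.0
gripper_force: 59.8
```

>>> servo_tool(increments=[[[0, 0, -4], [0, 0, 0], 1], [[0, 0, -10], [0, 0, 0], 1], [[0, 0, -20], [0, 0, 0], 1], [[0, 0, -30], [0, 0, 0], 1], [[0, 0, -30], [0, 0, 0], 1], [[0, 0, -30], [0, 0, 0], 1], [[0, 0, 0], [0, 0, -0.1456], 1], [[0, 0, 0], [0, 0, -0.1456], 1], [[0, 0, 0], [0, 0, -0.1456], 1], [[0, 0, 0], [0, 0, -0.1456], 1], [[0, 0, 0], [0, 0, -0.1456], 1], [[0, 0, 0], [0, 0, -0.1456], 1], [[0, 0, 0], [0, 0, -0.1456], 1], [[0, 0, 0], [0, 0, -0.1456], 1], [[0, 0, 0], [0, 0, -0.1456], 1], [[0, 0, 0], [0, 0, -0.1456], 1], [[0, 0, 0], [0, 0, 0], 1]])

```text
time: 15.5
position: [549.3, -202.1, 192.7]
eef_rot: [0.0, 0.021, 1.0, -0.0]
wrist_force: [-0.1, -0.6, -0.8]
finger_gap: 9.1
gripper_force: 59.4
```

>>> servo_tool(increments=[[[-3.3, 34, 0], [0, 0, 0], 1], [[-3.3, 34, 0], [0, 0, 0], 1], [[-3.3, 34, 0], [0, 0, 0], 1], [[-3.3, 34, 0], [0, 0, 0], 1], [[-3.3, 34, 0], [0, 0, 0], 1], [[-3.3, 34, 0], [0, 0, 0], 1], [[-3.3, 34, 0], [0, 0, 0], 1], [[-3.3, 34, 0], [0, 0, 0], 1], [[-3.3, 34, 0], [0, 0, 0], 1], [[0, 0, 0], [0, 0, 0], 1], [[0, 0, 0], [0, 0, 0], 1]])

```text
time: 16.6
position: [592.0, 102.8, 192.2]
eef_rot: [-0.0, 0.022, 1.0, -0.0]
wrist_force: [0.6, -0.1, -0.6]
finger_gap: 9.4
gripper_force: 59.4
```

```bash
python3 - <<'E'
from h import *
m,w=snap('wrist','w5.png'); s=arm.state(); print(s['position'],s['eef_rot'],s['joints'],s['finger_gap'])
import json; json.dump({k:np.array(v).tolist() for k,v in m.items()},open('w5.json','w'))
u,v=proj(m,(548.8,104,77),True); print(u,v)
print(proj(m,(s['position']-[0,0,23.5]),True),proj(m,(s['position']-[0,0,51.5]),True))
x0,y0=int(u)-80,int(v)-50
c=cv2.resize(w[y0:y0+120,x0:x0+160],(800,600),interpolation=2)[:,:,::-1].copy(); print(x0,y0)
cv2.imwrite('pics/c5.png',c)
E
```

```text
[592.02801674 101.95115034 192.22846204] [ 3.42810628e-06  2.23886374e-02  9.99749306e-01 -2.71907503e-04] [ 1.14196574e-01  8.90865725e-02  1.33531544e+00 -5.45524307e-04
  1.71725788e+00 -1.41189833e+00] 9.257696609051958
326.4170803179055 173.66386835061007
(np.float64(325.53486242192963), np.float64(298.3010296237427)) (np.float64(325.8583823564059), np.float64(274.0308609476738))
246 123
```

View pics/c5.png

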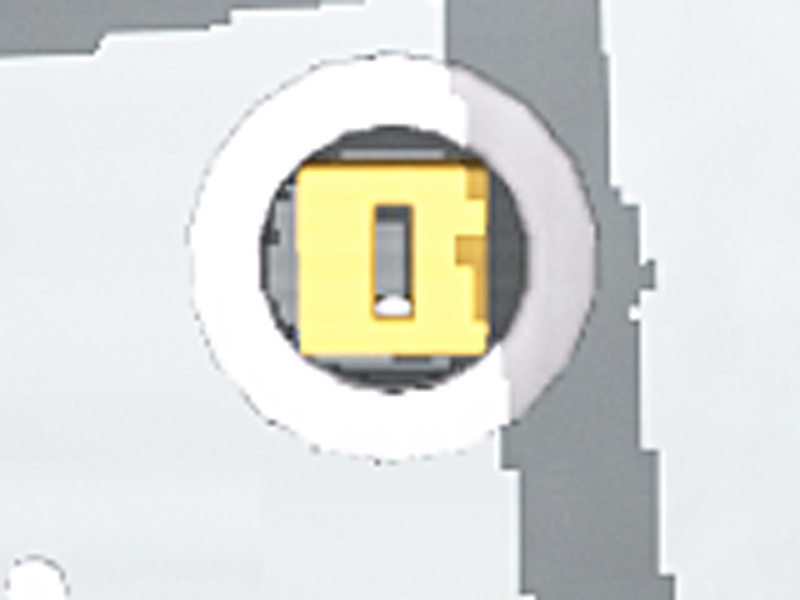

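The crop shows the slot mouth centred at crop (393,261), which is full-picture (324.6,175.2). Its long side runs along the tool's x axis.

```bash
python3 - <<'E'
from h import *
import json
m=json.load(open('w5.json'))
for p in[(393,261),(393,204),(393,318),(393,259)]: print(onz(m,246+p[0]/5-.4,123+p[1]/5-.4,77,True).round(1))
E
```

```text
[549.5 102.5  77. ]
[542.  102.9  77. ]
[557.  102.2  77. ]
[549.2 102.5  77. ]
```

>>> servo_tool(increments=[[[10.5, -0.3, 0], [0, 0, 0], 1], [[16, -0.5, 0], [0, 0, 0], 1], [[16, -0.6, 20], [0, 0, 0], 1], [[0, 0, 20], [0, 0, 0], 1], [[0, 0, 12], [0, 0, 0], 1], [[0, 0, 5], [0, 0, 0], 1], [[0, 0, 0], [0, 0, 0], 1], [[0, 0, 0], [0, 0, 0], 1]])

```text
time: 17.45
position: [550.0, 102.5, 136.0]
eef_rot: [0.001, 0.022, 1.0, 0.0]
wrist_force: [-0.5, 0.2, -0.3]
finger_gap: 9.2
gripper_force: 59.4
```

```bash
python3 - <<'E'
from h import *
ps=[]
T=[]
for n in('wrist','side','scene'):
    m,w=snap(n,n+'6.png'); s=arm.state(); ps.append(s['position'])
    f=n=='wrist'
    u,v=proj(m,(549.5,102.5,82),f); k=8 if not f else 5
    W,H=(400,300) if not f else (800,300)
    x0,y0=int(u-W/k/2),int(v-H/k/2)
    T.append(cv2.resize(w[y0:y0+H//k+1,x0:x0+W//k+1],None,fx=k,fy=k,interpolation=2)[:H,:W,::-1]); print(n,x0,y0,k,u,v,proj(m,(549.5,102.5,77),f))
print(np.mean(ps,0),ps, arm.state()['eef_rot'])
cv2.imwrite('pics/c6.png',np.vstack([T[0],np.hstack(T[1:])]))
E
```

```text
wrist 247 241 5 327.4211268114592 271.0264893872628 (np.float64(327.4264114525045), np.float64(267.4608408367811))
side 224 208 8 249.690963988412 227.45421233319883 (np.float64(249.94692719417924), np.float64(229.504960335023))
scene 291 172 8 316.8417265166338 191.493948331532 (np.float64(316.86144392777265), np.float64(193.18164954311615))
[550.11967166 102.63999353 136.16982999] [array([550.11062256, 102.56515285, 136.18391646]), array([550.14726194, 102.66396586, 136.23462574]), array([550.10113046, 102.69086186, 136.09094778])] [7.59321441e-04 2.14731147e-02 9.99769133e-01 1.01544573e-04]
```

View pics/c6.png

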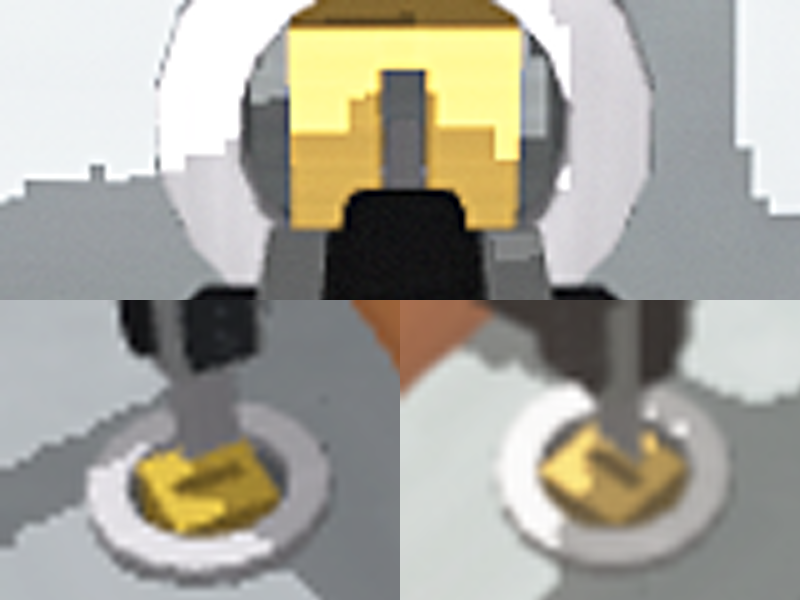

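The wrist crop has the slot centred at column 403 and the key head at 405, so they are aligned sideways. The slot's far end is at row 70, and the head's far top edge at about row 190. The side and scene insets show the blade tip just above and behind the slot's middle.

```bash
python3 - <<'E'
from h import *
m=arm.camera_model('wrist'); o=lambda x,y,z: onz(m,247+x/5-.4,241+y/5-.4,z,True).round(1)
print('slot far end',o(403.5,70,77),'barrel far edge',o(404,26,77),o(289,130,77),o(520,130,77))
print('head far edge', o(405,190,154.7),o(344,215,154.7),o(466,215,154.7))
for n,x0,y0 in(('side',224,208),('scene',291,172)):
    m=arm.camera_model(n)
    for X in(543.1,557.1,550.1):
        for z in (84.7,):print(n,[(round((a-b)*8)) for a,b in zip(proj(m,(X,102.6,z)),(x0,y0))])
    print('slot',[[(round((a-b)*8)) for a,b in zip(proj(m,(X,102.5,77)),(x0,y0))] for X in(541.7,557.3)])
E
```

```text
slot far end [542.4 103.   77. ] barrel far edge [537.6 103.3  77. ] [548.7  90.5  77. ] [549.8 115.1  77. ]
head far edge [522.4 104.  154.7] [524.  100.2 154.7] [524.3 107.8 154.7]
side [178, 157]
side [236, 134]
side [207, 145]
slot [[175, 185], [240, 160]]
scene [185, 135]
scene [233, 165]
scene [209, 150]
slot [[180, 153], [234, 186]]
```

```bash
python3 - <<'E'
from h import *
m=arm.camera_model('wrist'); o=lambda x,y,z: onz(m,247+x/5-.4,241+y/5-.4,z,True).round(1)
print('head far edge', o(405,190,120.7),o(344,205,120.7),o(466,205,120.7))
E
```

```text
head far edge [537.2 103.4 120.7] [538.3  98.3 120.7] [538.8 108.3 120.7]
```

The side and scene tip predictions match the pictures. I'll lower the key gently and watch the force.

>>> servo_tool(increments=[[[0, 0, 3], [0, 0, 0], 1], [[0, 0, 3], [0, 0, 0], 1], [[0, 0, 2], [0, 0, 0], 1], [[0, 0, 2], [0, 0, 0], 1], [[0, 0, 1], [0, 0, 0], 1], [[0, 0, 0], [0, 0, 0], 1]])

```text
time: 18.2
position: [549.4, 102.7, 123.8]
eef_rot: [-0.0, 0.021, 1.0, -0.0]
wrist_force: [0.4, 0.2, -0.9]
finger_gap: 9.2
gripper_force: 59.4
```

The blade is about 4 mm into the slot with no contact force. I'll continue past the pins.

>>> servo_tool(increments=[[[0, 0, 2], [0, 0, 0], 1], [[0, 0, 2], [0, 0, 0], 1], [[0, 0, 2], [0, 0, 0], 1], [[0, 0, 2], [0, 0, 0], 1], [[0, 0, 2], [0, 0, 0], 1], [[0, 0, 0], [0, 0, 0], 1]])

```text
time: 18.8
position: [548.5, 102.9, 112.9]
eef_rot: [-0.002, 0.021, 1.0, -0.0]
wrist_force: [-3.4, 0.9, -2.6]
finger_gap: 9.4
gripper_force: 59.2
```

>>> servo_tool(increments=[[[0, 0, 2], [0, 0, 0], 1], [[0, 0, 2], [0, 0, 0], 1], [[0, 0, 2], [0, 0, 0], 1], [[0, 0, 2], [0, 0, 0], 1], [[0, 0, 2], [0, 0, 0], 1], [[0, 0, 0], [0, 0, 0], 1]])

```text
time: 19.4
position: [549.4, 103.0, 103.9]
eef_rot: [-0.0, 0.021, 1.0, 0.0]
wrist_force: [-3.8, 1.5, 0.4]
finger_gap: 9.7
gripper_force: 59.5
```

>>> servo_tool(increments=[[[0, 0, 1.5], [0, 0, 0], 1], [[0, 0, 1.5], [0, 0, 0], 1], [[0, 0, 1], [0, 0, 0], 1], [[0, 0, 0], [0, 0, 0], 1], [[0, 0, 0], [0, 0, 0], 1]])

```text
time: 19.9
position: [549.5, 102.8, 100.6]
eef_rot: [0.0, 0.021, 1.0, 0.0]
wrist_force: [-4.5, 1.7, 5.3]
finger_gap: 9.6
gripper_force: 60.1
```

>>> servo_tool(increments=[[[0, 0, 1], [0, 0, 0], 1], [[0, 0, 1], [0, 0, 0], 1], [[0, 0, 0], [0, 0, 0], 1], [[0, 0, 0], [0, 0, 0], 1]])

```text
time: 20.3
position: [549.6, 102.8, 100.3]
eef_rot: [0.001, 0.021, 1.0, 0.0]
wrist_force: [-7.9, 0.7, 9.2]
finger_gap: 9.1
gripper_force: 61.0
```

>>> servo_tool(increments=[[[0, 0, 1], [0, 0, 0], 1], [[0, 0, 1], [0, 0, 0], 1], [[0, 0, 0], [0, 0, 0], 1], [[0, 0, 0], [0, 0, 0], 1]])

```text
time: 20.7
position: [549.7, 102.8, 100.2]
eef_rot: [0.001, 0.021, 1.0, 0.0]
wrist_force: [-13.6, 0.1, 19.8]
finger_gap: 9.8
gripper_force: 62.3
```

```bash
python3 - <<'E'
from h import *
T=[]
for n in('side','scene'):
    m,w=snap(n,n+'7.png'); u,v=proj(m,(549.5,102.5,85)); x0,y0=int(u-25),int(v-25); print(x0,y0)
    print([[round((a-b)*8) for a,b in zip(proj(m,(549.5,102.8,z)),(x0,y0))] for z in(77,85,70)])
    T.append(cv2.resize(w[y0:y0+50,x0:x0+50],(400,400),interpolation=2)[:,:,::-1])
cv2.imwrite('pics/c7.png',np.hstack(T)); s=arm.state(); print(s['position'],s['wrist_force'],s['moment'],s['joints'])
E
```

```text
224 201
[[207, 227], [204, 201], [210, 250]]
291 165
[[208, 225], [207, 203], [208, 243]]
[549.70106422 102.86584987 100.13516494] [-11.74955592   0.56338283  17.68686221] [ 0.11246121  2.21305825 -0.01049047] [ 1.24067949e-01  2.75148816e-03  1.58789091e+00  1.54570526e-04
  1.54873350e+00 -1.40411723e+00]
```

View pics/c7.png

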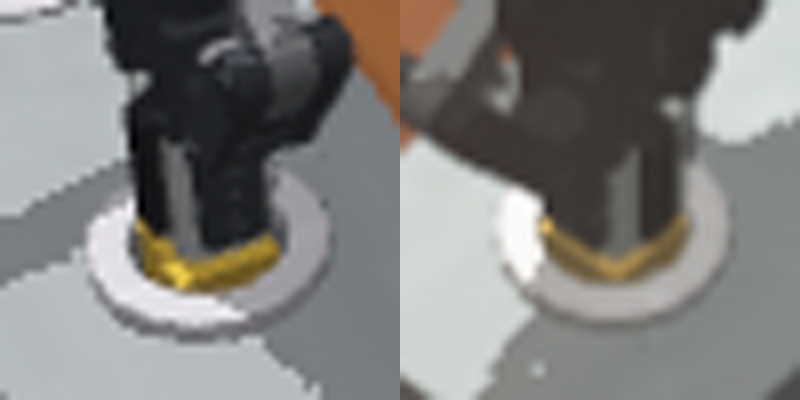

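Both views show the fingertips right down at the brass, with no blade visible. With 18 N down and no further travel, the key is home. I'll relax the push a little and then turn.

>>> servo_tool(increments=[[[0.5, 0, -2], [0, 0, 0], 1], [[0, 0, 0], [0, 0, 0], 1], [[0, 0, 0], [0, 0, 0], 1]])

```text
time: 21.1
position: [549.5, 102.8, 100.3]
eef_rot: [0.001, 0.021, 1.0, 0.0]
wrist_force: [-6.9, 1.0, 9.0]
finger_gap: 9.1
gripper_force: 61.1
```

>>> servo_tool(increments=[[[0, 0, 0], [0, 0, 0.1], 1], [[0, 0, 0], [0, 0, 0.1], 1], [[0, 0, 0], [0, 0, 0.1], 1], [[0, 0, 0], [0, 0, 0.1], 1], [[0, 0, 0], [0, 0, 0.1], 1], [[0, 0, 0], [0, 0, 0.1], 1], [[0, 0, 0], [0, 0, 0], 1]])

```text
time: 21.8
position: [549.6, 102.3, 100.3]
eef_rot: [0.001, 0.317, 0.948, 0.0]
wrist_force: [-6.8, -0.6, 9.3]
finger_gap: 9.5
gripper_force: 61.1
```

>>> servo_tool(increments=[[[0, 0, 0], [0, 0, 0.1], 1], [[0, 0, 0], [0, 0, 0.1], 1], [[0, 0, 0], [0, 0, 0.1], 1], [[0, 0, 0], [0, 0, 0.1], 1], [[0, 0, 0], [0, 0, 0.1], 1], [[0, 0, 0], [0, 0, 0.1], 1], [[0, 0, 0], [0, 0, 0.1], 1], [[0, 0, 0], [0, 0, 0.1], 1], [[0, 0, 0], [0, 0, 0.1], 1], [[0, 0, 0], [0, 0, 0], 1], [[0, 0, 0], [0, 0, 0], 1]])

```text
time: 22.9
position: [548.8, 101.8, 100.3]
eef_rot: [0.001, 0.697, 0.717, -0.001]
wrist_force: [-10.3, -3.2, 12.8]
finger_gap: 9.1
gripper_force: 61.3
```

```bash
python3 - <<'E'
from h import *
s=arm.state(); print(s)
E
```

```text
{'time': 22.9, 'joints': array([ 0.12345906,  0.00182081,  1.58858337, -0.00181829,  1.5512813 ,
        0.09598918]), 'joint_velocities': array([ 0.00020834,  0.00153939,  0.0022343 , -0.00150591, -0.00012495,
       -0.00205892]), 'joint_efforts': array([  0.33185072, -35.48334718, -39.3865943 ,   0.46570681,
        -3.74443755,   0.16344801]), 'position': array([548.78578669, 101.77037713, 100.26825485]), 'eef_rot': array([ 6.80227579e-04,  6.97315286e-01,  7.16763953e-01, -6.04707776e-04]), 'wrist_force': array([-10.34545716,  -3.16060713,  12.81612559]), 'moment': array([-0.51307324,  1.94290427,  0.0860961 ]), 'gripper_force': 61.33533239364624, 'finger_gap': 9.14252463483269}
```

>>> servo_tool(increments=[[[0, 0, 0], [0, 0, 0.08], 1], [[0, 0, 0], [0, 0, 0.08], 1], [[0, 0, 0], [0, 0, 0.04], 1], [[0, 0, 0], [0, 0, 0], 1], [[0, 0, 0], [0, 0, 0], 1]])

```text
time: 23.4
position: [548.6, 101.8, 100.3]
eef_rot: [0.001, 0.765, 0.644, -0.001]
wrist_force: [-10.5, -2.7, 12.7]
finger_gap: 9.6
gripper_force: 61.4
```

```bash
python3 - <<'E'
from h import *
s=arm.state(); print(s['eef_rot'],s['joint_efforts'],s['moment'],s['wrist_force'],s['position'],s['joints'][5])
m,w=snap('wrist','w8.png'); ms,d=snap('side','s8.png')
mc,e=snap('scene','sc8.png')
cv2.imwrite('pics/c8.png',np.hstack([cv2.resize(w,(400,300)),np.vstack([cv2.resize(d[193:243,215:282],(400,300),interpolation=2)])])[:,:,::-1])
E
```

```text
[ 6.01374916e-04  7.65347969e-01  6.43616056e-01 -7.04587558e-04] [  0.29291069 -35.32160282 -39.48702693   0.45918611  -3.97874683
   0.14068744] [-0.48411244  2.08265815  0.12266771] [-10.52299263  -2.74343577  12.70283252] [548.62743662 101.78169351 100.2563988 ] 0.29589275665846626
```

View pics/c8.png

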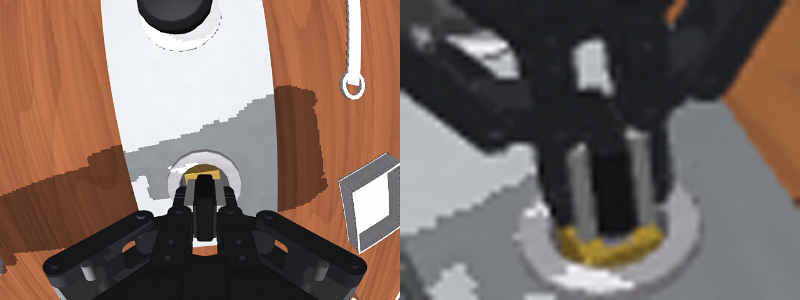

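The left inset shows the button up and the barrel square to the fingers, and the right one shows the fingers still on the key. I'll measure the barrel's angle from its yellow far edge.

```bash
cat > edge.py <<'E'
from h import *
def edge(f,m):
    w=cv2.imread(f).astype(int); y=(w[:,:,2]-w[:,:,0]>60)&(w[:,:,1]-w[:,:,0]>40)
    y[:240]=0;y[:,:270]=0;y[:,400:]=0
    pts=[(c,np.nonzero(y[:,c])[0].min()) for c in range(640) if y[:,c].any()]
    P=np.array([onz(m,c,r,77,True)[:2] for c,r in pts]); print(len(P),pts[::6])
    P=P[3:-3]; d=P-np.median(P,0); vx,vy,_,_=cv2.fitLine(P.astype(np.float32),cv2.DIST_HUBER,0,.01,.01).ravel()
    print('edge yaw',np.degrees(np.arctan2(vy,vx)), 'span',P[0],P[-1])
E
python3 -c "
from edge import *
edge('pics/w8.png',arm.camera_model('wrist'))"
```

```text
57 [(295, np.int64(279)), (301, np.int64(272)), (307, np.int64(268)), (313, np.int64(265)), (319, np.int64(264)), (325, np.int64(263)), (331, np.int64(263)), (337, np.int64(264)), (343, np.int64(266)), (349, np.int64(271))]
edge yaw -3.4817245 span [539.16471597 116.05750547] [560.72460292 114.18741791]
```

```bash
python3 - <<'E'
from h import *
w=cv2.imread('pics/w8.png')
m=arm.camera_model('wrist')
y=(w[:,:,2]>190)&(w[:,:,0]<150)&(w[:,:,2].astype(int)-w[:,:,0]>60); y[:240]=0;y[:,:270]=0;y[:,400:]=0;y[320:]=0
print(w[262:300:2,327,::-1].tolist())
ys,xs=np.nonzero(y); print(len(xs))
if len(xs):
    r=cv2.minAreaRect(np.c_[xs,ys].astype(np.float32)); print(r)
    pts=[(c,np.nonzero(y[:,c])[0].min()) for c in range(640) if y[:,c].any()]; print(pts[::3])
    P=np.array([onz(m,c,q,77,True)[:2] for c,q in pts])[3:-3]
    a=np.polyfit(P[:,0],P[:,1],1); print(np.degrees(np.arctan(a[0])),P[0],P[-1])
E
```

```text
[[135, 121, 94], [103, 82, 39], [106, 84, 42], [102, 81, 38], [102, 81, 39], [106, 83, 43], [95, 75, 37], [218, 178, 86], [189, 151, 72], [8, 7, 14], [17, 15, 18], [16, 14, 19], [18, 16, 18], [12, 13, 14], [14, 13, 15], [13, 13, 13], [18, 18, 20], [13, 15, 15], [14, 17, 16]]
383
((323.4559020996094, 281.66619873046875), (13.82335090637207, 55.05023193359375), 82.47618103027344)
[(296, np.int64(280)), (299, np.int64(279)), (302, np.int64(278)), (305, np.int64(278)), (308, np.int64(277)), (311, np.int64(278)), (314, np.int64(278)), (317, np.int64(277)), (320, np.int64(277)), (323, np.int64(276)), (326, np.int64(275)), (329, np.int64(275)), (332, np.int64(275)), (335, np.int64(274)), (338, np.int64(274)), (341, np.int64(273)), (344, np.int64(273)), (347, np.int64(273)), (350, np.int64(276))]
-1.971775463580314 [539.21383925 114.13294658] [560.6529333  113.72684676]
```

The barrel edge reads about -2° against -2.6° expected at 90°, so the switch is at its stop. The key is home and gripped.

```bash
python3 -c "
from station import arm
print(arm.hand_in())"
```

```text
the job is handed in; nothing more can be done
None
```

I handed the job in, with no verdict returned: the stop button was latched, then twisted back up, and the flat-headed key is home in the switch and held turned at its stop (barrel about 1.56 rad by camera) in the closed gripper.

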